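# Find the panel lock's bite and draw the bolt of the saw-blade chest

### The arm

A 7-joint arm with a two-finger parallel gripper is mounted at the origin on the work surface. World frame = base frame: x ahead of the robot, y to its left, z up, the work surface at z = 0. Lengths are in m, angles in rad, forces in N, time in s.
With the tool pointing down it reaches from about 0.35 to 0.9 m from the base axis. Payload 8.1 kg.
Tool frame: the origin (TCP) lies at the centre of the arm's flange, where the gripper is bolted on; the fingertips stand 178 mm ahead of it and the grasp point (between the pads) lies 159 mm ahead of it; x points along the fingers, z is the direction in which the jaws open and shut, and the axes are right-handed (so a half turn about x gives the same grasp; the last joint's range is limited). The gripper opens to 92 mm and grips with 3 to 60 N. Pads are 19 mm wide; open, the fingers measure 130 mm over their backs; the gripper's body (75 mm by 190 mm) begins 47 mm behind the grasp point.
Start: joints at [1.227, 0.434, 0.025, 1.573, -0.012, 1.134, -0.075], TCP at [0.149, -0.607, 0.405] pointing down, gripper open.
Joint ranges: [-2.62, 2.62], [-0.44, 2.09], [-1.27, 1.32], [0.08, 2.57], [-1.32, 4.46], [0.12, 2], [-2.74, 2.74]. Speed limits (rad/s): [2.22, 2.22, 3.01, 3.01, 3.14, 3.14, 3.14].

### API

Orientations are given as a rotation vector (axis times angle).
In Python, from cell import arm, get_image, search_frame, pinpoint gives the robot as it stands.
- The arm moves only by the tool arm_command, never from a script. Its argument "motion" is a list of rows, each a list of 7 numbers: the finger opening in mm, from 0 to 91.8, then the shift along the tool's x, y, z in mm, then the turn, a rotation vector about the tool's x, y, z in degrees. In form: [[fingers, x, y, z, ax, ay, az], ...]. A call has 1 to 5 rows; each row shifts and turns the commanded pose from where the row before left it, along the tool's axes as they then stand; what a row does not reach is not made up. A row lasts 1/8 s, in which the tool goes at most 62.5 mm and 10.7 degrees, less where a joint would pass 70% of its speed; a pose out of reach is approached as far as the arm can. A call with a gripper value outside its range is refused whole. The fingers move at their own pace and stop on an object; "newtons" is the grip in N (left out, the last holds). Time passes only in rows, so rows that do not move let the fingers close. It gives the time, the measured TCP pose, the force and the opening at its end, in the units of the state.
- arm.observe(): the state, without advancing time (a new reading comes with each control period).
- get_image(name): name is "scene" or "top" or "wrist"; returns a dict with "frame" (480x640x3 uint8, red, green, blue), "range_z" (480x640 float32, m along the optical axis (not along the pixel's ray), 0 where there is no reading), "K" (3x3 intrinsics, pixels), "origin" and "rotation" of the camera in the world; the wrist camera has in their place "tool_from_camera" (4x4, takes a point from camera to tool coordinates, whose origin is the TCP and whose axes are the tool frame's). Camera axes: x right, y down, z forward; pixel columns grow to the right and rows downward; lengths in m; the calibration is good to about 2 mm. A picture is of the moment at which its call begins: read the wrist's pose just before it.
- arm.sign_off(): hands the job in, once; it reports no verdict.
Trained networks look in the newest picture that a camera, given by its name, has taken for a name from the list of things; names that differ only in an ending like _2 or _b are one class to them, and where a whole thing is asked for, a point or a joint stands for the part that bears it (a point fixed in the world has none). Each returns a list of dicts, best first, with "p" (0 to 1); they miss things now and then, are a little off and sometimes report something else, mostly with a low value. They report only what shows in the picture. A call takes as long as a camera call. They do not tell look-alikes from the thing itself.
- search_frame(camera, target): "point" ([x, y, z] in m, in world coordinates, good to about 4 mm: the middle of the surface that is visible of it).
- pinpoint(camera, target): "point" ([x, y, z] in m, in world coordinates, good to about 4 mm: a listed point, or the origin of a listed thing).
The state is a dict: "clock": time; "joints": joint angles; "dq": joint speeds; "joint_efforts": joint torques, N m; "position": TCP position; "ee_rot": TCP orientation; "force": force on the tool from outside, world axes, zero at the start; "ft_torque": the same for the moment, N m; "width": opening from 0.0 (shut) to 1.0 (fully open).
Only numpy, scipy, OpenCV 4.12 (cv2) and the standard library are available. Lean on these libraries where they do the work, as an engineer would, in place of code of your own. Each camera call takes 0.05 s, during which the arm holds its last target. There are 200 camera calls.

### The job

Unlock the blade chest on the bench: take the T-key from its pine block, put it in the round lock and, pressing only lightly, turn it a little back and forth until the blade finds the hidden slot and the key drops fully home. Only then turn it clockwise (seen from above) until the red bolt is drawn clear of its keeper, and leave the key standing in the lock, released. Never force the key, and leave the tape measure, the square and the wooden offcut where they lie.

Things in the scene. Friction and masses are not known exactly. Their poses are not given: they have to be found in the camera images.
- key: T-handled panel key, 110 g, starts standing upright in the pine block, collar on the block's top. Origin: centre of the underside of its round dark collar (48 mm across, 6 mm thick); z up along the key, x along the T-bar and along the blade. Works equally turned by half a turn. Neck above the collar: 11 mm round, to 24 mm above the origin.
- key_bar (a point): centre of the key's yellow T-bar, 35 mm above the key's origin; the bar is 52 mm long (key x), 14 mm thick (key y) and 22 mm high: the place to grip from above.
- key_tip (a point): tip of the key's blade, 29 mm below the key's origin. Below the collar come a round steel shank (34 mm across, 18 mm long) and then the flat blade (34 mm in key x, 7 mm in key y, 11 mm long).
- key_block: pine block 80 x 80 x 45 mm fixed to the bench, with a round hole 38 mm wide and 38 mm deep in the middle of its top where the key stands. Origin: centre of its underside.
- chest: low green steel chest with two grey lid leaves, fixed, 184 mm in x, 320 mm in y (from y = -190 to +130 mm), lid top 70 mm above the bench. Origin: on the bench straight below the lock's axis. The lock on the left leaf: a steel base (62 mm, 16 mm high) under a square aluminium housing 58 mm wide, its top 120 mm above the bench.
- lock_mouth (a point): centre of the lock's mouth, at the top of the aluminium housing; axes as the chest's, z up. Vertical bore 35.6 mm wide with a 4 mm chamfer; a black dust shutter hides the inside and gives no resistance. While the blade rides unengaged the key's collar stands 10 mm above the mouth; fully home, the collar sits flush on it.
- rotor_top (a point): fixed point on the lock's axis, 19 mm below the mouth, axes as the chest's: middle of the flat top of the rotor. The slot through it, 9.6 mm wide, right across, lies anywhere within 0.7 rad either way of the chest's x axis (only felt). Blade and slot must agree to about 0.07 rad. Rotor friction is about 0.2 N m: a light push (5 N) slides over it, a hard one drags it along.
- bolt (a joint): how far the red bolt (20 mm wide, 9 mm high, along the chest's y) is drawn towards the lock, m: 0 locked, 0.008 just leaves the keeper, about 0.025 at the hard stop. With the key home the blade takes the bolt along only from 0.8 rad clockwise (from above) of the chest's x axis, then 55 mm per rad; the rotor's hard stop is at 1.2 rad. The blade has 0.07 rad of play in the slot. It stays where left.
- bolt_end (a point): middle of the red bolt's end face that sits in the keeper, 78.5 mm above the bench; moves towards the chest's +y as the bolt is drawn.
- keeper_edge (a point): middle of the lock-side edge of the steel keeper bridge on the right leaf (34 mm in x, 16 mm in y, top 92 mm above the bench); the locked bolt reaches 8 mm past it.
- tape: black and yellow tape measure, 66 x 36 x 62 mm, standing on the chest's right leaf; bystander. Origin: centre of its underside.
- square: steel combination square, blade 200 mm long, about 35 mm wide over its dark head, 19 mm high, lying beyond the pine block; bystander. Origin: under the middle of its blade.
- offcut: pine offcut 45 x 120 x 20 mm lying on the bench beyond the chest or block; bystander. Origin: centre of its underside.
There are look-alikes about, which are no part of the job. Of the things shaped like the key, the pine one is meant.

How it is judged:
On the way, in this order (a step that is already met when the one before it is completed fails the run):
1. the key is fully home in the lock (collar on the mouth) while the bolt is still locked (z of key in the frame of lock_mouth below 0.003 m and horizontal distance between key and lock_mouth below 0.004 m and value of joint bolt below 0.004 m), for 0.1 s.
2. the bolt is drawn clear of the keeper by turning the seated key (value of joint bolt above 0.0095 m and z of key in the frame of lock_mouth below 0.005 m and horizontal distance between key and lock_mouth below 0.004 m), for 0.1 s.
At the end, for the whole second after the job is handed in: the bolt is drawn at least 9.5 mm (clear of the keeper by 1.5 mm), the key stands upright (within 0.12 rad) and still in the lock with its collar within 5 mm of the mouth and 4 mm of its axis, released (all of step 2 and angle between key's own z axis and vertical below 0.12 rad and linear speed of key below 0.02 m/s); the robot touches nothing.
It fails at once if the key is pressed or wrenched against the lock with more than 40 N (contact force between key and chest above 40 N).
It fails at once if the tape measure is moved more than 25 mm (distance of tape from where it was at the start of the episode above 0.025 m).
It fails at once if the square is moved more than 25 mm (distance of square from where it was at the start of the episode above 0.025 m).
It fails at once if the offcut is moved more than 25 mm (distance of offcut from where it was at the start of the episode above 0.025 m).
It also fails if it takes over 72 s, if anything falls off the work surface, if the arm or the gripper's body presses on something with over 40 N, if the wrist force passes 120 N, or if a joint passes its speed limit or range.

## Working session

There is one attempt and no reset: what is moved stays moved. The work goes in short steps, Python scripts to look and compute and a tool call to move; the robot and the scene stay as the last step left them, time stands still between calls to the robot, and variables do not carry over. Pictures are saved under pics/ and viewed, about 8 in all and at most 12, crops included, and the job is handed in when it is done.

Besides the shell and the picture viewer there is one more tool, called as name([rows], argument=value, ...), one row to a line, values as JSON. arm_command: Moves the arm, as the interface text tells. Its arguments: {"type":"object","properties":{"motion":{"type":"array"},"newtons":{"type":"number"}},"required":["motion"]}

```bash
mkdir -p pics; ls; cat > h.py <<'E'
import numpy as np, cv2
from cell import arm, get_image, search_frame, pinpoint
from scipy.spatial.transform import Rotation as R
def save(im,fn,box=None,s=1):
    f=im["frame"][:,:,::-1]
    if box: f=f[box[1]:box[3],box[0]:box[2]]
    cv2.imwrite("pics/"+fn,cv2.resize(f,None,fx=s,fy=s,interpolation=cv2.INTER_CUBIC))
def cloud(im,T=None):
    z=im["range_z"];v,u=np.mgrid[:480,:640];K=im["K"]
    P=np.stack([(u-K[0,2])/K[0,0]*z,(v-K[1,2])/K[1,1]*z,z],-1)
    if T is None: return P@np.array(im["rotation"]).T+np.array(im["origin"])
    return P@T[:3,:3].T+T[:3,3]
E
python3 - <<'E'
from h import *
o=arm.observe();print(o)
for c in("scene","top"):
    im=get_image(c);save(im,c+"1.png");print(c,im["origin"],im["K"][0,0])
    for t in("key_bar","key","lock_mouth","key_block","chest","tape","bolt_end","keeper_edge"):
        print(t,[(np.round(d["point"],3).tolist(),round(d["p"],2)) for d in pinpoint(c,t)][:4])
E
```

```text
pics
{'clock': 0.0, 'joints': array([ 1.22739952,  0.43522502,  0.02497348,  1.57408086, -0.01158662,
        1.1339843 , -0.07508942]), 'dq': array([-0.00016337, -0.00129487, -0.00063504, -0.00040272, -0.00045876,
       -0.00037254,  0.00130199]), 'joint_efforts': array([ 6.98481890e-04, -6.67847729e+01,  9.85446163e-01, -3.14455354e+01,
       -6.05588034e-02,  4.27313894e-02,  1.53761471e-04]), 'position': array([ 0.14896168, -0.60675861,  0.40394977]), 'ee_rot': array([ 1.03093597,  1.3148569 , -1.02954587]), 'force': array([-0.00878435,  0.01356077,  0.44811588]), 'ft_torque': array([0.04305478, 0.03677409, 0.00985852]), 'width': 1.0008847078544587}
scene [ 1.1486695  -0.28688814  0.96298641] 605.185709476881
key_bar [([0.506, -0.059, 0.068], 0.66), ([0.502, -0.179, 0.08], 0.64), ([0.477, -0.285, 0.065], 0.63), ([0.77, -0.047, 0.0], 0.58)]
key [([0.505, -0.065, 0.027], 0.86), ([0.501, -0.183, 0.047], 0.73), ([0.393, -0.186, 0.023], 0.65)]
lock_mouth [([0.513, 0.202, 0.122], 0.61), ([0.51, 0.142, 0.076], 0.19)]
key_block [([0.505, -0.185, -0.001], 0.68)]
chest [([0.509, 0.199, 0.002], 0.96)]
tape [([0.545, 0.058, 0.072], 0.64)]
bolt_end [([0.508, 0.139, 0.078], 0.65), ([0.508, 0.2, 0.099], 0.45)]
keeper_edge [([0.507, 0.154, 0.076], 0.7), ([0.546, 0.06, 0.069], 0.7)]
top [ 0.34971417 -0.09128431  1.2084852 ] 552.0900338091047
key_bar [([0.393, -0.189, 0.065], 0.81), ([0.48, -0.287, 0.065], 0.74), ([0.507, -0.062, 0.063], 0.71), ([0.505, -0.179, 0.081], 0.68)]
key [([0.479, -0.288, 0.029], 0.92), ([0.505, -0.181, 0.043], 0.9), ([0.505, -0.063, 0.024], 0.89), ([0.389, -0.191, 0.032], 0.66)]
lock_mouth [([0.511, 0.203, 0.121], 0.72), ([0.503, -0.18, 0.042], 0.45)]
key_block [([0.501, -0.18, -0.001], 0.93)]
chest [([0.507, 0.205, 0.001], 0.67)]
tape [([0.541, 0.06, 0.068], 0.98), ([0.513, 0.204, 0.121], 0.69)]
bolt_end [([0.506, 0.142, 0.082], 0.54)]
keeper_edge [([0.503, 0.152, 0.079], 0.73)]
```

View pics/scene1.png

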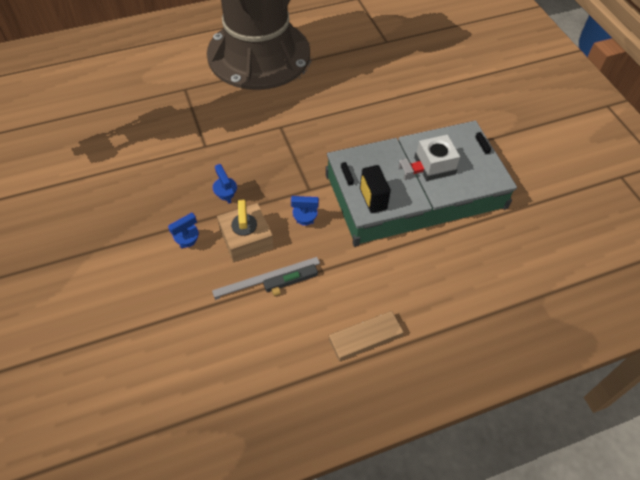

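View pics/top1.png

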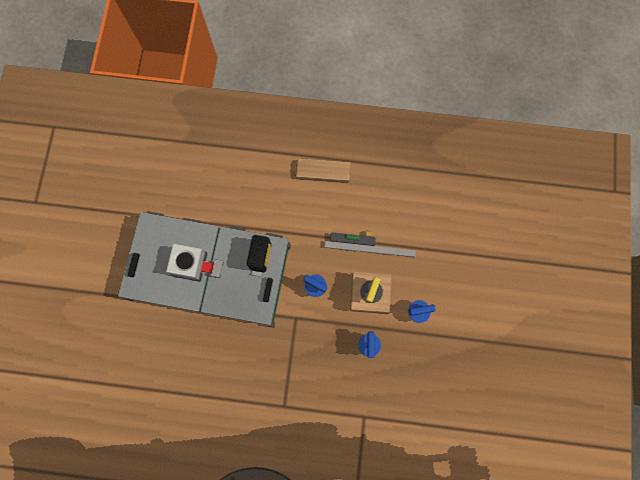

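The pine-block key with the yellow bar is at scene (243,215), top (373,290). Look-alikes are the blue T-keys at scene (223,182), (184,230) and (305,208). The lock is at scene (438,152), the tape at (375,188).

```bash
python3 - <<'E'
from h import *
def rect(Q,n):
    r=cv2.minAreaRect((Q[:,:2]*1000).astype(np.float32));a=cv2.boxPoints(r)
    e=[a[1]-a[0],a[2]-a[1]];
    print(n,len(Q),"c",np.round(r[0],1),"size",[round(float(np.linalg.norm(x)),1) for x in e],"yaw",[round(float(np.degrees(np.arctan2(x[1],x[0]))),1) for x in e],"med",np.round(np.median(Q,0),4),"z",np.round(np.percentile(Q[:,2],[2,98]),4))
for c in("top","scene"):
    im=get_image(c);P=cloud(im);hsv=cv2.cvtColor(im["frame"],cv2.COLOR_RGB2HSV)
    near=lambda x,y,r:(np.hypot(P[...,0]-x,P[...,1]-y)<r)&(im["range_z"]>0)
    yel=(hsv[...,0]>20)&(hsv[...,0]<34)&(hsv[...,1]>150)
    m=near(.504,-.18,.06)&(P[...,2]>.072);rect(P[m],c+" bar")
    rect(P[m&(P[...,2]>.085)],c+" bartop")
    m=near(.504,-.18,.07)&(abs(P[...,2]-.045)<.004);rect(P[m],c+" blocktop")
    m=near(.51,.203,.07)&(abs(P[...,2]-.12)<.006);rect(P[m],c+" housing")
    m=near(.51,.1,.25)&(abs(P[...,2]-.07)<.006);rect(P[m],c+" lid")
    red=((hsv[...,0]<6)|(hsv[...,0]>174))&(hsv[...,1]>150)&near(.508,.15,.06);rect(P[red],c+" bolt")
    m=near(.545,.06,.06)&(P[...,2]>.12);rect(P[m],c+" tape")
    if c=="top":save(im,"c2.png",(340,250,440,360),5)
E
```

```text
Traceback (most recent call last):
  File "h.py", line 11, in cloud
    if T is None: return P@np.array(im["rotation"]).T+np.array(im["origin"])
                         ~~~~~~~~~~~~~~~~~~~~~~~~~~~~^~~~~~~~~~~~~~~~~~~~~~~
ValueError: operands could not be broadcast together with shapes (480,640) (3,)
```

```bash
sed -i 's/np.array(im\["rotation"\]).T/R.from_rotvec(im["rotation"]).as_matrix().T/' h.py
cat > m.py <<'E'
from h import *
def rect(Q,n):
    if len(Q)<5: print(n,len(Q));return
    r=cv2.minAreaRect((Q[:,:2]*1000).astype(np.float32));a=cv2.boxPoints(r)
    e=[a[1]-a[0],a[2]-a[1]];
    print(n,len(Q),"c",np.round(r[0],1),"size",[round(float(np.linalg.norm(x)),1) for x in e],"yaw",[round(float(np.degrees(np.arctan2(x[1],x[0]))),1) for x in e],"med",np.round(np.median(Q,0),4),"z",np.round(np.percentile(Q[:,2],[2,98]),4))
if __name__=="__main__":
  for c in("top","scene"):
    im=get_image(c);print(im["rotation"],im["range_z"].shape)
    P=cloud(im);hsv=cv2.cvtColor(im["frame"],cv2.COLOR_RGB2HSV)
    near=lambda x,y,r:(np.hypot(P[...,0]-x,P[...,1]-y)<r)&(im["range_z"]>0)
    m=near(.504,-.18,.06)&(P[...,2]>.072);rect(P[m],c+" bar")
    rect(P[m&(P[...,2]>.085)],c+" bartop")
    m=near(.504,-.18,.07)&(abs(P[...,2]-.045)<.004);rect(P[m],c+" blocktop")
    m=near(.51,.203,.07)&(abs(P[...,2]-.12)<.006);rect(P[m],c+" housing")
    m=near(.51,.1,.25)&(abs(P[...,2]-.07)<.006);rect(P[m],c+" lid")
    red=((hsv[...,0]<6)|(hsv[...,0]>174))&(hsv[...,1]>150)&near(.508,.15,.06);rect(P[red],c+" bolt")
    m=near(.545,.06,.06)&(P[...,2]>.12);rect(P[m],c+" tape")
    if c=="top":save(im,"c2.png",(340,250,440,360),5)
E
python3 m.py
```

```text
[-2.22183337  1.96766266 -0.21853382] (480, 640)
top bar 184 c [ 499.8 -179.7] size [51.2, 13.9] yaw [-14.0, 76.0] med [ 0.4992 -0.1793  0.0916] z [0.0789 0.0961]
top bartop 174 c [ 500.  -179.8] size [50.7, 13.9] yaw [-14.2, 75.8] med [ 0.5    -0.1796  0.0917] z [0.0865 0.0961]
top blocktop 894 c [ 500.6 -180.2] size [80.5, 80.5] yaw [-87.3, 2.7] med [ 0.4966 -0.1781  0.046 ] z [0.0419 0.0488]
top housing 842 c [508.4 203.5] size [58.5, 59.5] yaw [-3.6, 86.4] med [0.5084 0.2032 0.1196] z [0.1148 0.1245]
top lid 10987 c [505.7 124.2] size [189.0, 421.5] yaw [-3.6, 86.4] med [0.4961 0.1699 0.0712] z [0.0665 0.0753]
top bolt 108 c [506.6 160.9] size [21.8, 24.5] yaw [-4.5, 85.5] med [0.5052 0.1626 0.0844] z [0.0791 0.0898]
top tape 609 c [542.6  58.2] size [66.0, 37.8] yaw [-2.6, 87.4] med [0.5412 0.0575 0.1325] z [0.1215 0.1368]
[-2.13653433 -1.49145599  0.44149099] (480, 640)
scene bar 229 c [ 505.  -180.6] size [54.7, 13.8] yaw [-16.0, 74.0] med [ 0.5119 -0.182   0.089 ] z [0.0745 0.0926]
scene bartop 188 c [ 504.9 -181. ] size [54.7, 13.0] yaw [-16.0, 74.0] med [ 0.506  -0.1814  0.0896] z [0.0859 0.0928]
scene blocktop 1137 c [ 504.4 -181. ] size [80.8, 83.1] yaw [-86.9, 3.1] med [ 0.5136 -0.1863  0.0442] z [0.0412 0.0485]
scene housing 751 c [511.9 202.1] size [61.3, 62.6] yaw [-2.9, 87.1] med [0.5127 0.2024 0.118 ] z [0.1143 0.1221]
scene lid 9506 c [509.5 123.3] size [193.2, 423.3] yaw [-3.4, 86.6] med [0.5318 0.1595 0.0691] z [0.0652 0.0736]
scene bolt 98 c [508.  165.1] size [27.5, 19.9] yaw [-6.7, 83.3] med [0.5124 0.1651 0.0822] z [0.0761 0.0856]
scene tape 646 c [547.8  57. ] size [67.9, 37.5] yaw [-1.4, 88.6] med [0.5515 0.0549 0.13  ] z [0.121  0.1334]
```

View pics/c2.png

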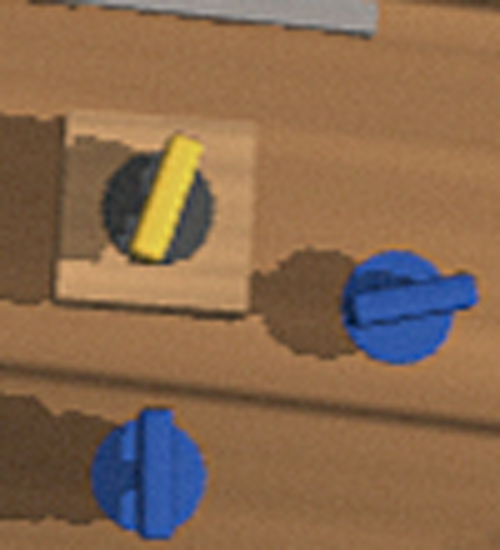

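The crop shows the yellow T-bar on the dark collar in the pine block at about (165,200), and it is clearly different from the blue ones.

```bash
cat >> h.py <<'E'
def pose():
    o=arm.observe();r=R.from_rotvec(o["ee_rot"]);return o,np.array(o["position"]),r
def info():
    o,p,r=pose();M=r.as_matrix()
    print("t",round(o["clock"],2),"grasp",np.round((p+M[:,0]*.159)*1000,1),"jawyaw",round(float(np.degrees(np.arctan2(M[1,2],M[0,2]))),2),"xaxis",np.round(M[:,0],4),"j",np.round(o["joints"],2),"F",np.round(o["force"],1),"T",np.round(o["ft_torque"],2),"w",round(o["width"]*91.8,1))
def plan(g,yaw):
    """grasp point goal (mm), jaw yaw deg; prints pure tool-frame shift (current axes, turn about grasp axis) and turn"""
    o,p,r=pose()
    y=np.radians(yaw);z=np.array([np.cos(y),np.sin(y),0]);x=np.array([0,0,-1.]);G=R.from_matrix(np.stack([x,np.cross(z,x),z],1))
    tcp=np.array(g)/1000+[0,0,.159]
    print("shift mm",np.round(r.inv().apply(tcp-p)*1000,1),"turn deg",np.round(np.degrees((r.inv()*G).as_rotvec()),2))
E
python3 - <<'E'
from h import *
info(); plan([502,-180,200],75);plan([502,-180,200],-105)
E
```

```text
t 1.05 grasp [ 149.  -607.   245.7] jawyaw -76.2 xaxis [-0. -0. -1.] j [ 1.23  0.43  0.02  1.57 -0.01  1.13 -0.08] F [-0.1 -0.8 -0.1] T [-0.04  0.01 -0.03] w 91.7
shift mm [  45.7  444.6 -330.5] turn deg [-151.2   -0.     0. ]
shift mm [  45.7  444.6 -330.5] turn deg [28.8  0.   0. ]
```

arm_command([
  [92, 4, 44.5, -33, 0, 0, 0],
  [92, 4, 44.5, -33, 0, 0, 0],
  [92, 4, 44.5, -33, 0, 0, 0],
  [92, 4, 44.5, -33, 0, 0, 0],
  [92, 4, 44.5, -33, 0, 0, 0],
])

```text
clock: 1.68
position: [0.3267, -0.3922, 0.3849]
ee_rot: [1.03, 1.313, -1.03]
force: [1.2, -0.5, -0.6]
width: 1.003
```

arm_command([
  [50, 4, 44.5, -33, 0, 0, 0],
  [50, 4, 44.5, -33, 0, 0, 0],
  [50, 4, 44.5, -33, 0, 0, 0],
  [50, 4, 44.5, -33, 0, 0, 0],
  [50, 4, 44.5, -33, 0, 0, 0],
])

```text
clock: 2.3
position: [0.5035, -0.179, 0.3649]
ee_rot: [1.03, 1.313, -1.03]
force: [1.2, -0.2, 1.0]
width: 0.554
```

arm_command([
  [50, 0, 0, 0, -10, 0, 0],
  [50, 0, 0, 0, -10, 0, 0],
  [50, 0, 0, 0, -10, 0, 0],
  [50, 0, 0, 0, -10, 0, 0],
  [50, 0, 0, 0, -10, 0, 0],
])

```text
clock: 2.92
position: [0.5025, -0.1805, 0.3648]
ee_rot: [0.354, 1.541, -0.354]
force: [0.8, -1.1, 0.7]
width: 0.543
```

arm_command([
  [50, 0, 0, 0, -10, 0, 0],
  [50, 0, 0, 0, -10, 0, 0],
  [50, 0, 0, 0, -10, 0, 0],
  [50, 0, 0, 0, -10, 0, 0],
  [50, 0, 0, 0, -10, 0, 0],
])

```text
clock: 3.55
position: [0.5025, -0.1805, 0.3648]
ee_rot: [-0.33, 1.545, 0.33]
force: [-0.0, -0.7, 1.0]
width: 0.542
```

arm_command([
  [50, 0, 0, 0, -10, 0, 0],
  [50, 0, 0, 0, -10, 0, 0],
  [50, 0, 0, 0, -10, 0, 0],
  [50, 0, 0, 0, -10, 0, 0],
  [50, 0, 0, 0, -10, 0, 0],
])

```text
clock: 4.18
position: [0.5025, -0.1806, 0.3648]
ee_rot: [-1.003, 1.328, 1.002]
force: [-0.7, 0.0, 0.1]
width: 0.544
```

```bash
cat > w.py <<'E'
from h import *
from m import rect
def wrist(fn=None):
    o,p,r=pose();im=get_image("wrist");T=np.array(im["tool_from_camera"]);W=np.eye(4);W[:3,:3]=r.as_matrix();W[:3,3]=p
    if fn: save(im,fn)
    return im,cloud(im,W@T)
E
python3 - <<'E'
from w import *
info();im,P=wrist("w3.png")
near=lambda x,y,r:(np.hypot(P[...,0]-x,P[...,1]-y)<r)&(im["range_z"]>0)
m=near(.504,-.18,.05)&(P[...,2]>.085)&(P[...,2]<.11);rect(P[m],"bartop")
m=near(.504,-.18,.07)&(abs(P[...,2]-.045)<.004);rect(P[m],"block")
print([(np.round(d["point"],4),d["p"]) for d in pinpoint("wrist","key_bar")])
E
```

```text
t 4.17 grasp [ 502.5 -180.6  205.8] jawyaw 74.1 xaxis [ 1.e-04 -3.e-04 -1.e+00] j [ 0.82  0.44 -0.78  1.8   0.36  1.05  1.2 ] F [-0.7  0.   0.1] T [ 0.06 -0.19  0.03] w 50.0
bartop 1518 c [ 503.2 -180.1] size [52.3, 14.0] yaw [-14.3, 75.7] med [ 0.5012 -0.1797  0.0908] z [0.0878 0.0923]
block 7024 c [ 503.5 -180.2] size [80.2, 80.7] yaw [-87.3, 2.7] med [ 0.493  -0.1747  0.0451] z [0.0436 0.0466]
[(array([ 0.5007, -0.1822,  0.0775]), 0.74), (array([ 0.5041, -0.0619,  0.0627]), 0.73), (array([ 0.3934, -0.1848,  0.0616]), 0.64), (array([ 0.4733, -0.287 ,  0.0607]), 0.56)]
```

View pics/w3.png

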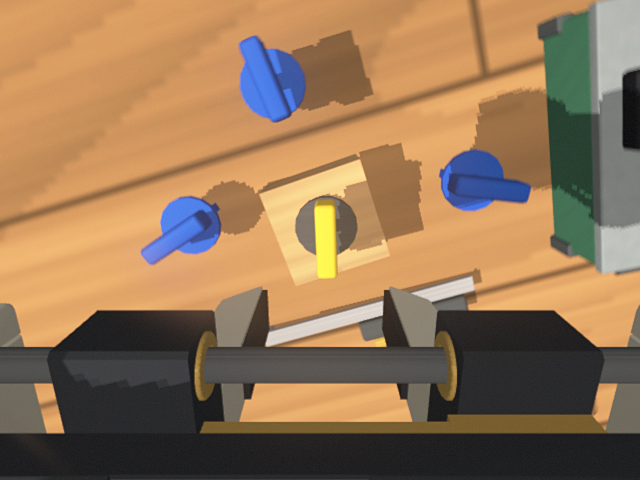

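The yellow bar is at wrist (326,238), vertical in the picture and midway between the fingers. The path down is free.

arm_command([
  [50, 40, 0, 0, -1.6, 0, 0],
  [50, 40, 0, 0, 0, 0, 0],
  [50, 30, 0, 0, 0, 0, 0],
  [50, 15.5, 0, 0, 0, 0, 0],
  [50, 0, 0, 0, 0, 0, 0],
])

```text
clock: 4.9
position: [0.5024, -0.1804, 0.2388]
ee_rot: [-1.017, 1.321, 1.019]
force: [-0.1, -0.1, 0.9]
width: 0.548
```

arm_command([
  [5, 0, 0, 0, 0, 0, 0],
  [5, 0, 0, 0, 0, 0, 0],
  [5, 0, 0, 0, 0, 0, 0],
  [5, 0, 0, 0, 0, 0, 0],
  [5, 0, 0, 0, 0, 0, 0],
], newtons=30)

```text
clock: 5.52
position: [0.5026, -0.1804, 0.2395]
ee_rot: [-1.02, 1.319, 1.019]
force: [-0.6, -0.2, 3.6]
width: 0.149
```

```bash
python3 -c "
from h import *
info()"
```

```text
t 5.53 grasp [ 502.7 -180.5   80.5] jawyaw 75.39 xaxis [ 3.e-04 -2.e-04 -1.e+00] j [ 0.74  0.59 -0.69  1.93  0.52  0.8   1.08] F [-0.6 -0.2  3.6] T [ 0.07 -0.02  0.01] w 13.7
```

arm_command([
  [5, -15, 0, 0, 0, 0, 0],
  [5, -30, 0, 0, 0, 0, 0],
  [5, -40, 0, 0, 0, 0, 0],
  [5, -40, 0, 0, 0, 0, 0],
  [5, -35, 0, 0, 0, 0, 0],
])

```text
clock: 6.15
position: [0.5024, -0.1801, 0.4016]
ee_rot: [-1.02, 1.318, 1.019]
force: [-0.0, -1.1, -1.7]
width: 0.15
```

arm_command([
  [5, 0, 10, 42, 0, 0, 0],
  [5, 0, 11, 46, 0, 0, 0],
  [5, 0, 11, 46, 0, 0, 0],
  [5, 0, 11, 46, 0, 0, 0],
  [5, 0, 11, 46, 0, 0, 0],
])

```text
clock: 6.78
position: [0.5069, 0.0535, 0.4001]
ee_rot: [-1.02, 1.319, 1.019]
force: [1.2, -0.7, -1.1]
width: 0.15
```

arm_command([
  [5, 0, 11, 46, 0, 0, 0],
  [5, 0, 11, 46, 0, 0, 0],
  [5, 0, 8, 35, 0, 0, 0],
  [5, 0, 5, 20, 0, 0, 0],
  [5, 0, 0, 0, 0, 0, 0],
])

```text
clock: 7.4
position: [0.5097, 0.2048, 0.4]
ee_rot: [-1.021, 1.317, 1.023]
force: [0.3, 0.1, -1.8]
width: 0.151
```

```bash
cat > L.py <<'E'
from w import *
info();im,P=wrist("w4.png")
near=lambda x,y,r:(np.hypot(P[...,0]-x,P[...,1]-y)<r)&(im["range_z"]>0)
m=near(.510,.203,.07)&(abs(P[...,2]-.12)<.005);rect(P[m],"housing")
b=near(.510,.203,.022)&(P[...,2]<.116)&(P[...,2]>.09);rect(P[b],"bore")
for n in("lock_mouth","key_tip","key_bar"):print(n,[(np.round(d["point"],4),d["p"]) for d in pinpoint("wrist",n)][:3])
E
python3 L.py
```

```text
t 7.4 grasp [509.7 205.  241. ] jawyaw 75.59 xaxis [ 1.0e-04  1.1e-03 -1.0e+00] j [ 0.14  0.45 -0.86  1.72  0.37  1.15  0.49] F [ 0.3  0.1 -1.8] T [ 0.07 -0.13  0.01] w 13.9
housing 4719 c [510.6 203.7] size [58.1, 58.1] yaw [-3.8, 86.2] med [0.5003 0.2076 0.1194] z [0.1154 0.1214]
bore 415 c [506.3 204.5] size [27.7, 37.4] yaw [-13.4, 76.6] med [0.5069 0.205  0.1156] z [0.1145 0.116 ]
lock_mouth [(array([0.5096, 0.2051, 0.1171]), 0.62), (array([0.5445, 0.0585, 0.0724]), 0.27)]
key_tip [(array([ 0.505 , -0.062 ,  0.0016]), 0.63), (array([0.5084, 0.2034, 0.2365]), 0.49)]
key_bar [(array([ 0.5015, -0.0604,  0.0606]), 0.97), (array([0.5093, 0.2021, 0.2375]), 0.6), (array([0.5098, 0.2049, 0.1005]), 0.28)]
```

View pics/w4.png

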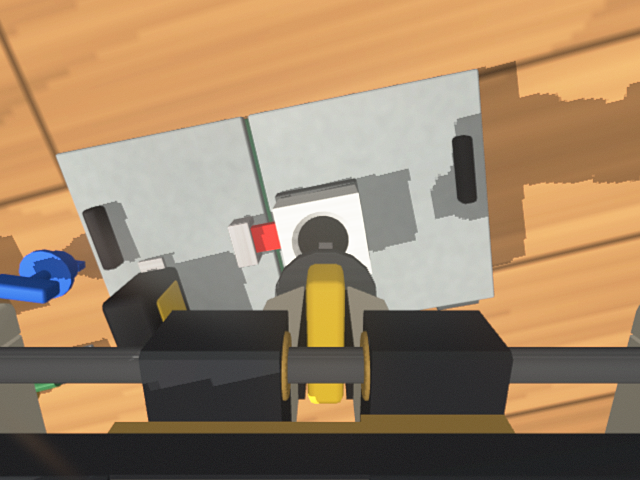

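The bar is at wrist (325,335), held straight, with the collar under it at (325,280). The housing is at (325,235) and the red bolt at (265,237), still in its keeper. I'll measure where the key sits in the hand from this view.

```bash
python3 - <<'E'
from w import *
o,p,r=pose();im=get_image("wrist");C=cloud(im,np.array(im["tool_from_camera"]))*1000
hsv=cv2.cvtColor(im["frame"],cv2.COLOR_RGB2HSV)
ok=im["range_z"]>0
y=(hsv[...,0]>18)&(hsv[...,0]<32)&(hsv[...,1]>150)&ok;y[:255]=0;y[405:]=0;y[:,:300]=0;y[:,350:]=0
Q=C[y];print("bar x pct",np.percentile(Q[:,0],[1,10,30,50,70,90]))
t=Q[(Q[:,0]>140)&(Q[:,0]<153)];print("bar y range",np.percentile(t[:,1],[0,1,50,99,100]),"z",np.percentile(t[:,2],[1,50,99]),len(t))
# collar
c=ok&(abs(C[...,0]-188)<6)&(np.hypot(C[...,1],C[...,2])<32);Q=C[c];print("collar",len(Q),np.percentile(Q[:,0],[5,50,95]),np.percentile(Q[:,1],[0.5,99.5]),np.percentile(Q[:,2],[0.5,50,99.5]))
pts=(Q[:,1:]*1).astype(np.float32);h=cv2.convexHull(pts)[:,0]
from scipy.optimize import least_squares
print("rim fit",[ (s, np.round(least_squares(lambda a:np.hypot(*(hh-a).T)-24,[0,0],loss='soft_l1',f_scale=.5).x,2)) for s in(-1,1) for hh in [h[np.sign(h[:,1])!=9] if s<0 else h[h[:,0]*np.sign(np.median(h[:,0]))>0]]])
E
```

```text
bar x pct [146.83575825 147.91681821 148.47620079 148.91844165 149.60344559
 155.79734662]
bar y range [-26.69722352 -25.08316739   9.96033723  25.13152607  25.64415777] z [-6.49695175  0.20882738  7.11236046] 3250
collar 2319 [187.44494967 188.53615615 191.30169208] [ 1.82375165 22.90416582] [-22.36686865   0.60596964  23.0783281 ]
rim fit [(-1, array([-0.8 ,  0.37])), (1, array([-0.8 ,  0.37]))]
```

arm_command([
  [5, 0, 0, -1, -10.5, 0, 0],
  [5, 12, 0, 0, -10.5, 0, 0],
  [5, 12, 0, 0, -10.5, 0, 0],
  [5, 12, 0, 0, -10.5, 0, 0],
  [5, 12, 0, 0, -10.5, 0, 0],
])

```text
clock: 8.28
position: [0.5105, 0.2009, 0.3509]
ee_rot: [-1.681, 0.818, 1.68]
force: [0.4, -0.9, -2.0]
width: 0.15
```

arm_command([
  [5, 0, 0, 0, -1.2, 0, 0],
  [5, 0, 0, 0, 0, 0, 0],
])

```text
clock: 8.52
position: [0.5104, 0.2016, 0.3516]
ee_rot: [-1.689, 0.808, 1.689]
force: [0.3, -0.8, -0.8]
width: 0.154
```

```bash
python3 - <<'E'
from h import *
info();plan([510.2,203.3,184],129.4)
E
```

```text
t 8.53 grasp [510.5 201.6 192.6] jawyaw 128.85 xaxis [ 1.e-04  1.e-04 -1.e+00] j [ 0.25  0.59 -1.06  1.77  0.56  1.12  1.25] F [ 0.3 -0.8 -0.8] T [ 0.15 -0.06 -0.04] w 14.1
shift mm [ 8.6 -0.9  1.5] turn deg [-0.55  0.    0.01]
```

arm_command([
  [5, 4, -0.8, 1.3, 0, 0, 0],
  [5, 4, 0, 0, 0, 0, 0],
  [5, 0, 0, 0, 0, 0, 0],
])

```text
clock: 8.9
position: [0.5099, 0.2035, 0.343]
ee_rot: [-1.691, 0.806, 1.691]
force: [-0.5, 0.2, -1.8]
width: 0.149
```

```bash
python3 - <<'E'
from h import *
info();plan([510.3,203.1,165],128.9)
E
```

```text
t 8.9 grasp [509.9 203.4 184. ] jawyaw 129.07 xaxis [-3.e-04 -5.e-04 -1.e+00] j [ 0.24  0.6  -1.05  1.78  0.57  1.11  1.25] F [-0.5  0.2 -1.8] T [ 0.17 -0.08 -0.06] w 13.7
shift mm [19.  -0.  -0.6] turn deg [ 0.17 -0.01 -0.03]
```

arm_command([
  [5, 3, 0, 0, 0, 0, 0],
  [5, 3, 0, 0, 0, 0, 0],
  [5, 3, 0, 0, 0, 0, 0],
])

```text
clock: 9.28
position: [0.51, 0.2035, 0.334]
ee_rot: [-1.691, 0.805, 1.692]
force: [-0.3, 0.8, -1.2]
width: 0.147
```

```bash
python3 - <<'E'
from h import *
info()
E
```

```text
t 9.28 grasp [510.  203.5 175. ] jawyaw 129.09 xaxis [-1.e-04 -0.e+00 -1.e+00] j [ 0.23  0.6  -1.04  1.79  0.59  1.09  1.24] F [-0.3  0.8 -1.2] T [ 0.19 -0.18 -0.01] w 13.5
```

arm_command([
  [5, 3, 0, 0, 0, 0, 0],
  [5, 3, 0, 0, 0, 0, 0],
  [5, 2, 0, 0, 0, 0, 0],
  [5, 0, 0, 0, 0, 0, 0],
])

```text
clock: 9.78
position: [0.51, 0.2035, 0.3261]
ee_rot: [-1.691, 0.805, 1.692]
force: [0.5, 1.2, -0.6]
width: 0.154
```

arm_command([
  [5, 1, 0, 0, 0, 0, 0],
  [5, 0, 0, 0, 0, 0, 0],
])

```text
clock: 10.02
position: [0.51, 0.2035, 0.3252]
ee_rot: [-1.692, 0.805, 1.691]
force: [0.5, -0.2, -0.3]
width: 0.151
```

arm_command([
  [5, 0.7, 0, 0, 0, 0, 0],
  [5, 0, 0, 0, 0, 0, 0],
])

```text
clock: 10.28
position: [0.51, 0.2036, 0.3245]
ee_rot: [-1.692, 0.805, 1.691]
force: [0.6, 0.5, -1.7]
width: 0.149
```

arm_command([
  [5, 0.7, 0, 0, 0, 0, 0],
  [5, 0, 0, 0, 0, 0, 0],
])

```text
clock: 10.52
position: [0.51, 0.2037, 0.3244]
ee_rot: [-1.692, 0.805, 1.691]
force: [-1.3, -1.2, 6.3]
width: 0.15
```

arm_command([
  [5, -0.2, 0, 0, 1.5, 0, 0],
  [5, 0, 0, 0, 2, 0, 0],
  [5, 0, 0, 0, 2, 0, 0],
  [5, 0, 0, 0, 2, 0, 0],
  [5, 0, 0, 0, 0, 0, 0],
])

```text
clock: 11.15
position: [0.5102, 0.2038, 0.3244]
ee_rot: [-1.602, 0.895, 1.601]
force: [-1.5, 1.1, 5.6]
width: 0.152
```

```bash
python3 -c "
from h import *
info()"
```

```text
t 11.15 grasp [510.3 203.9 165.4] jawyaw 121.55 xaxis [ 9.e-04  5.e-04 -1.e+00] j [ 0.21  0.6  -1.    1.8   0.58  1.06  1.11] F [-1.5  1.1  5.6] T [ 0.23 -0.07 -0.03] w 13.9
```

arm_command([
  [5, -0.1, 0, 0, 2.5, 0, 0],
  [5, 0, 0, 0, 2.5, 0, 0],
  [5, 0, 0, 0, 2.5, 0, 0],
  [5, 0, 0, 0, 2.5, 0, 0],
  [5, 0, 0, 0, 0, 0, 0],
])

```text
clock: 11.78
position: [0.5101, 0.2037, 0.3243]
ee_rot: [-1.481, 1.006, 1.481]
force: [-0.6, 0.8, 4.2]
width: 0.153
```

arm_command([
  [5, 0, 0, 0, 2.5, 0, 0],
  [5, 0, 0, 0, 2.5, 0, 0],
  [5, 0, 0, 0, 2.5, 0, 0],
  [5, 0, 0, 0, 2.5, 0, 0],
  [5, 0, 0, 0, 0, 0, 0],
])

```text
clock: 12.4
position: [0.51, 0.203, 0.3236]
ee_rot: [-1.356, 1.109, 1.356]
force: [1.0, 1.3, -1.4]
width: 0.148
```

```bash
python3 -c "
from h import *
info()"
```

```text
t 12.4 grasp [509.9 202.8 164.6] jawyaw 101.54 xaxis [-7.0e-04 -1.2e-03 -1.0e+00] j [ 0.16  0.56 -0.91  1.81  0.52  1.03  0.82] F [ 1.   1.3 -1.4] T [ 0.12 -0.2  -0.01] w 13.6
```

arm_command([
  [5, 0.7, 0, 0, 0, 0, 0],
  [5, 0, 0, 0, 0, 0, 0],
])

```text
clock: 12.65
position: [0.51, 0.2033, 0.3231]
ee_rot: [-1.357, 1.107, 1.357]
force: [-0.2, 0.3, -0.5]
width: 0.152
```

arm_command([
  [5, 0.7, 0, 0, 0, 0, 0],
  [5, 0, 0, 0, 0, 0, 0],
])

```text
clock: 12.9
position: [0.51, 0.2035, 0.3226]
ee_rot: [-1.357, 1.107, 1.357]
force: [0.9, 0.6, -1.1]
width: 0.153
```

arm_command([
  [5, 0.7, 0, 0, 0, 0, 0],
  [5, 0, 0, 0, 0, 0, 0],
])

```text
clock: 13.15
position: [0.51, 0.2035, 0.3219]
ee_rot: [-1.357, 1.107, 1.357]
force: [-0.4, -0.4, -1.9]
width: 0.151
```

In the slot: 2.5 mm below the earlier contact height with no force. I'll follow it down in small steps.

arm_command([
  [5, 1, 0, 0, 0, 0, 0],
  [5, 1, 0, 0, 0, 0, 0],
  [5, 1, 0, 0, 0, 0, 0],
  [5, 0, 0, 0, 0, 0, 0],
])

```text
clock: 13.65
position: [0.51, 0.2035, 0.3189]
ee_rot: [-1.357, 1.107, 1.357]
force: [-0.0, 0.7, -1.4]
width: 0.15
```

arm_command([
  [5, 1, 0, 0, 0, 0, 0],
  [5, 1, 0, 0, 0, 0, 0],
  [5, 0.7, 0, 0, 0, 0, 0],
  [5, 0, 0, 0, 0, 0, 0],
])

```text
clock: 14.15
position: [0.51, 0.2035, 0.3162]
ee_rot: [-1.357, 1.107, 1.357]
force: [-0.2, -0.3, -0.7]
width: 0.153
```

```bash
python3 -c "
from h import *
info()"
```

```text
t 14.15 grasp [510.  203.5 157.2] jawyaw 101.59 xaxis [-1.e-04 -1.e-04 -1.e+00] j [ 0.16  0.57 -0.91  1.81  0.53  1.02  0.81] F [-0.2 -0.3 -0.7] T [ 0.08 -0.12  0.06] w 14.0
```

Home should be near TCP z = 0.3144.

arm_command([
  [5, 0.7, 0, 0, 0, 0, 0],
  [5, 0.6, 0, 0, 0, 0, 0],
  [5, 0, 0, 0, 0, 0, 0],
])

```text
clock: 14.52
position: [0.51, 0.2035, 0.315]
ee_rot: [-1.357, 1.107, 1.357]
force: [-0.4, 0.3, -1.4]
width: 0.152
```

arm_command([
  [5, 0.5, 0, 0, 0, 0, 0],
  [5, 0, 0, 0, 0, 0, 0],
])

```text
clock: 14.78
position: [0.51, 0.2036, 0.3145]
ee_rot: [-1.357, 1.107, 1.357]
force: [0.0, 1.2, -0.9]
width: 0.151
```

arm_command([
  [5, 0.4, 0, 0, 0, 0, 0],
  [5, 0, 0, 0, 0, 0, 0],
])

```text
clock: 15.02
position: [0.51, 0.2036, 0.3145]
ee_rot: [-1.357, 1.107, 1.356]
force: [-2.3, -0.8, 4.9]
width: 0.15
```

Home: it dropped 9.9 mm and the collar is seated with about 6 N. I'll relax the press and turn clockwise about 78°, stopping short of the hard stop.

arm_command([
  [5, -0.3, 0, 0, 2, 0, 0],
  [5, 0, 0, 0, 4, 0, 0],
  [5, 0, 0, 0, 4, 0, 0],
  [5, 0, 0, 0, 4, 0, 0],
  [5, 0, 0, 0, 4, 0, 0],
])

```text
clock: 15.65
position: [0.5103, 0.2035, 0.3145]
ee_rot: [-1.124, 1.261, 1.124]
force: [0.7, -0.5, 1.3]
width: 0.15
```

```bash
python3 -c "
from h import *
info()"
```

```text
t 15.65 grasp [510.4 203.5 155.5] jawyaw 83.4 xaxis [ 7.e-04  0.e+00 -1.e+00] j [ 0.11  0.55 -0.83  1.82  0.48  0.99  0.54] F [ 0.7 -0.5  1.3] T [-0.08 -0.31  0.22] w 13.8
```

arm_command([
  [5, 0, 0, 0, 4, 0, 0],
  [5, 0, 0, 0, 4, 0, 0],
  [5, 0, 0, 0, 4, 0, 0],
  [5, 0, 0, 0, 4, 0, 0],
  [5, 0, 0, 0, 4, 0, 0],
])

```text
clock: 16.27
position: [0.5103, 0.2036, 0.3145]
ee_rot: [-0.861, 1.393, 0.861]
force: [0.7, -1.0, 1.2]
width: 0.149
```

arm_command([
  [5, 0, 0, 0, 4, 0, 0],
  [5, 0, 0, 0, 4, 0, 0],
  [5, 0, 0, 0, 3, 0, 0],
  [5, 0, 0, 0, 3, 0, 0],
  [5, 0, 0, 0, 0, 0, 0],
])

```text
clock: 16.9
position: [0.5102, 0.2037, 0.3145]
ee_rot: [-0.676, 1.462, 0.675]
force: [1.1, 0.6, 1.1]
width: 0.152
```

```bash
python3 -c "
from h import *
info()"
```

```text
t 16.9 grasp [510.3 203.7 155.5] jawyaw 49.57 xaxis [ 8.e-04  2.e-04 -1.e+00] j [ 0.01  0.5  -0.68  1.83  0.38  0.95  0.03] F [1.1 0.6 1.1] T [ 0.03 -0.45  0.11] w 14.0
```

arm_command([
  [5, 0, 0, 0, 3, 0, 0],
  [5, 0, 0, 0, 3, 0, 0],
  [5, 0, 0, 0, 3, 0, 0],
  [5, 0, 0, 0, 3, 0, 0],
  [5, 0, 0, 0, 0, 0, 0],
])

```text
clock: 17.52
position: [0.5103, 0.2036, 0.3145]
ee_rot: [-0.514, 1.508, 0.514]
force: [2.4, 0.8, -0.0]
width: 0.149
```

arm_command([
  [5, 0, 0, 0, 3, 0, 0],
  [5, 0, 0, 0, 3, 0, 0],
  [5, 0, 0, 0, 3, 0, 0],
  [5, 0, 0, 0, 3, 0, 0],
  [5, 0, 0, 0, 2, 0, 0],
])

```text
clock: 18.15
position: [0.5103, 0.2036, 0.3145]
ee_rot: [-0.323, 1.546, 0.323]
force: [2.6, 0.0, 0.2]
width: 0.151
```

arm_command([
  [5, 0, 0, 0, 0, 0, 0],
  [5, 0, 0, 0, 0, 0, 0],
])

```text
clock: 18.4
position: [0.5103, 0.2036, 0.3145]
ee_rot: [-0.323, 1.546, 0.324]
force: [3.8, 0.3, 1.3]
width: 0.146
```

```bash
cat > b.py <<'E'
import sys
from w import *
info()
for c in("scene","wrist"):
    if c=="wrist": im,P=wrist()
    else: im=get_image(c);P=cloud(im)
    hsv=cv2.cvtColor(im["frame"],cv2.COLOR_RGB2HSV)
    red=((hsv[...,0]<6)|(hsv[...,0]>174))&(hsv[...,1]>150)&(np.hypot(P[...,0]-.508,P[...,1]-.15)<.06)&(im["range_z"]>0);rect(P[red],c+" bolt")
    if c=="scene": save(im,sys.argv[1],(370,100,530,220),5)
    for t in("bolt_end","keeper_edge","key"):print(t,[(np.round(d["point"],4).tolist(),round(d["p"],2)) for d in pinpoint(c,t)][:2])
E
python3 b.py b5.png
```

```text
t 18.4 grasp [510.4 203.7 155.5] jawyaw 23.65 xaxis [ 7.e-04  5.e-04 -1.e+00] j [-0.06  0.47 -0.57  1.83  0.31  0.92 -0.36] F [3.8 0.3 1.3] T [ 0.23 -1.03  0.19] w 13.4
scene bolt 94 c [508.6 165.1] size [26.1, 19.9] yaw [-5.3, 84.7] med [0.5115 0.1659 0.0819] z [0.0766 0.0856]
bolt_end [([0.5074, 0.1544, 0.0755], 0.44)]
keeper_edge [([0.5074, 0.1534, 0.0785], 0.57)]
key [([0.3938, -0.188, 0.0264], 0.89), ([0.5099, 0.2035, 0.1187], 0.8)]
wrist bolt 0
bolt_end []
keeper_edge []
key [([0.5115, 0.2032, 0.1232], 0.72), ([0.5095, 0.2038, 0.1536], 0.18)]
```

View pics/b5.png

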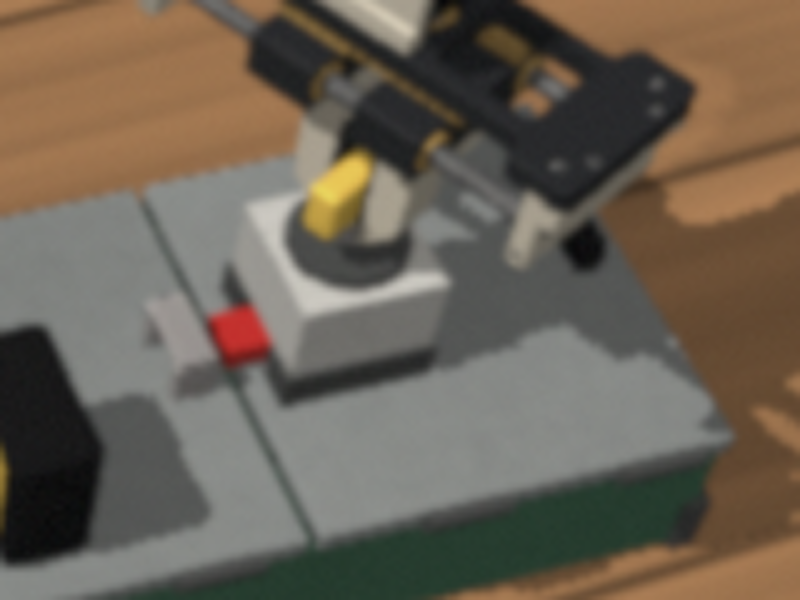

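```bash
python3 - <<'E'
from w import *
im=get_image("scene");P=cloud(im)
a=cv2.imread("pics/scene1.png");b=im["frame"][:,:,::-1]
for n,f in(("t0",a),("now",b)):
    h=cv2.cvtColor(np.ascontiguousarray(f),cv2.COLOR_BGR2HSV);m=((h[...,0]<6)|(h[...,0]>174))&(h[...,1]>150);m[:140]=0;m[200:]=0;m[:,:395]=0;m[:,450:]=0
    v,u=np.nonzero(m);print(n,len(u),u.min(),u.max(),v.min(),v.max(),u.mean())
s=np.hstack([cv2.resize(np.ascontiguousarray(f[140:190,390:440]),None,fx=8,fy=8,interpolation=cv2.INTER_CUBIC) for f in(a,b)]);cv2.imwrite("pics/cmp6.png",s)
im2,C=wrist("w6.png")
hs=cv2.cvtColor(im2["frame"],cv2.COLOR_RGB2HSV)
y=(hs[...,0]>18)&(hs[...,0]<32)&(hs[...,1]>150)&(im2["range_z"]>0)&(np.hypot(C[...,0]-.51,C[...,1]-.2036)<.04)&(C[...,2]>.158);rect(C[y],"bar")
E
```

```text
t0 97 412 423 161 172 417.2680412371134
now 95 412 423 161 172 417.4526315789474
bar 7374 c [500.2 211. ] size [58.6, 60.2] yaw [-7.4, 82.6] med [0.5066 0.2214 0.2232] z [0.1617 0.2312]
```

View pics/cmp6.png

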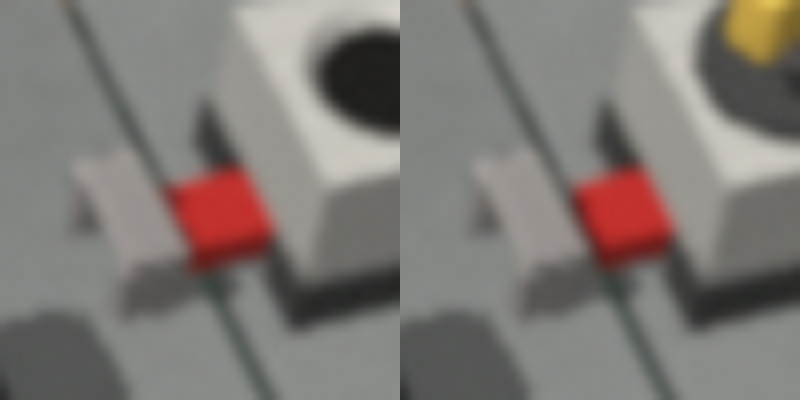

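In the comparison crop, the right frame has the bolt's end face showing just past the keeper edge, at about (590,215). Allowing for the line of sight, that is roughly 12–13 mm drawn. I'll add a small margin, then check from above after letting go.

arm_command([
  [5, 0, 0, 0, 1, 0, 0],
  [5, 0, 0, 0, 1, 0, 0],
  [5, 0, 0, 0, 0, 0, 0],
])

```text
clock: 19.27
position: [0.5102, 0.2036, 0.3146]
ee_rot: [-0.295, 1.55, 0.295]
force: [5.3, 1.6, 1.0]
width: 0.152
```

```bash
python3 -c "
from h import *
info()"
```

```text
t 19.27 grasp [510.3 203.6 155.6] jawyaw 21.56 xaxis [ 7.e-04  2.e-04 -1.e+00] j [-0.07  0.47 -0.56  1.83  0.31  0.92 -0.39] F [5.3 1.6 1. ] T [ 0.34 -1.38  0.27] w 14.0
```

arm_command([
  [20, 0, 0, 0, 0, 0, 0],
  [40, 0, 0, 0, 0, 0, 0],
  [40, 0, 0, 0, 0, 0, 0],
  [40, 0, 0, 0, 0, 0, 0],
])

```text
clock: 19.77
position: [0.5098, 0.2034, 0.3142]
ee_rot: [-0.296, 1.551, 0.296]
force: [0.0, 0.4, 0.5]
width: 0.431
```

arm_command([
  [40, -10, 0, 0, 0, 0, 0],
  [40, -30, 0, 0, 0, 0, 0],
  [40, -40, 0, 0, 0, 0, 0],
  [40, -40, 0, 0, 0, 0, 0],
  [40, 0, 0, 0, 0, 0, 0],
])

```text
clock: 20.4
position: [0.5104, 0.2043, 0.4383]
ee_rot: [-0.294, 1.544, 0.297]
force: [0.8, 0.4, -0.2]
width: 0.434
```

arm_command([
  [40, 0, 40, 0, 0, 0, 0],
  [40, 0, 40, 0, 0, 0, 0],
  [40, 0, 40, 0, 0, 0, 0],
  [40, 0, 20, 0, 0, 0, 0],
  [40, 0, 0, 0, 0, 0, 0],
])

```text
clock: 21.02
position: [0.4574, 0.335, 0.434]
ee_rot: [-0.298, 1.551, 0.299]
force: [-0.8, -0.7, -0.6]
width: 0.432
```

```bash
python3 - <<'E'
from w import *
info();ims=[]
for c in("top","scene"):
    im=get_image(c);P=cloud(im);ims.append(im["frame"][:,:,::-1])
    m=(np.hypot(P[...,0]-.51,P[...,1]-.2035)<.045)&(P[...,2]>.155)&(P[...,2]<.18)&(im["range_z"]>0);rect(P[m],c+" bar")
    for t in("bolt_end","keeper_edge","key","tape","offcut","square"):print(c,t,[(np.round(d["point"],4).tolist(),round(d["p"],2)) for d in pinpoint(c,t)][:3])
a=cv2.imread("pics/top1.png")
R_=lambda f,b:cv2.resize(np.ascontiguousarray(f[b[1]:b[3],b[0]:b[2]]),(400,300),interpolation=cv2.INTER_CUBIC)
cv2.imwrite("pics/f7.png",np.vstack([np.hstack([R_(a,(150,230,250,305)),R_(ims[0],(150,230,250,305))]),np.hstack([R_(cv2.imread("pics/scene1.png"),(390,125,470,185)),R_(ims[1],(390,125,470,185))])]))
E
```

```text
t 21.02 grasp [457.2 335.  275. ] jawyaw 21.78 xaxis [-1.1e-03  1.0e-04 -1.0e+00] j [-0.27  0.39 -0.63  1.64  0.25  1.2  -0.57] F [-0.8 -0.7 -0.6] T [ 0.03 -0.15 -0.02] w 39.6
top bar 224 c [508.4 203.2] size [52.4, 15.8] yaw [-67.4, 22.6] med [0.5074 0.2013 0.1665] z [0.1574 0.1709]
top bolt_end [([0.5049, 0.1617, 0.0807], 0.6)]
top keeper_edge [([0.506, 0.151, 0.0786], 0.63)]
top key [([0.3904, -0.1914, 0.0282], 0.86), ([0.5123, 0.2016, 0.1136], 0.8), ([0.4782, -0.2841, 0.0299], 0.76)]
top tape [([0.539, 0.0622, 0.0709], 0.89)]
top offcut [([0.7755, -0.0441, -0.0001], 0.74)]
top square [([0.599, -0.1755, 0.0027], 0.76)]
scene bar 213 c [512.7 201.7] size [54.0, 15.6] yaw [-68.6, 21.4] med [0.5154 0.1994 0.1642] z [0.1557 0.1681]
scene bolt_end [([0.5067, 0.2021, 0.0978], 0.72), ([0.5083, 0.1571, 0.0776], 0.64)]
scene keeper_edge [([0.5039, 0.1517, 0.077], 0.94)]
scene key [([0.4742, -0.2861, 0.0275], 0.86), ([0.3941, -0.1864, 0.0239], 0.77), ([0.5112, 0.1985, 0.1206], 0.72)]
scene tape [([0.5456, 0.0566, 0.0707], 0.6), ([0.5098, 0.198, 0.1249], 0.43)]
scene offcut [([0.7719, -0.0511, 0.0021], 0.77)]
scene square [([0.769, -0.0498, 0.0024], 0.57)]
```

View pics/f7.png

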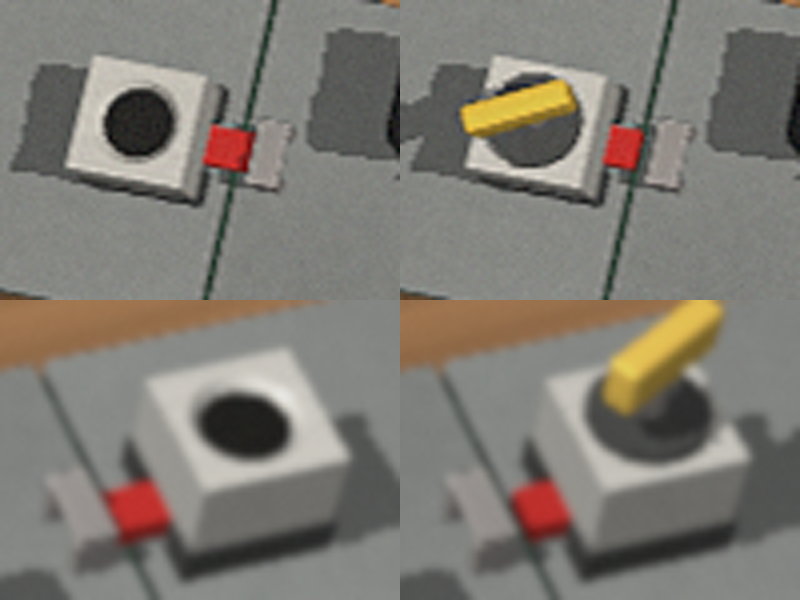

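The top view shows a clear gap of about 5–6 mm between the bolt end at (642,147) and the keeper at (655,150). The key stands upright with its collar on the mouth, and the arm is clear, so I'll hand in.

```bash
python3 -c "
from h import *
print(arm.sign_off())"
```

```text
the job is handed in; nothing more can be done
None
```

The chest is unlocked and the job was handed in at about 21 s of the 72 s allowed; no verdict is reported, so success rests on my own checks.

**What I did:** I gripped the yellow-barred key in the pine block at 30 N and lowered it into the lock, pressing with about 5–7 N. A slow clockwise sweep found the slot about 15° counter-clockwise of the chest's x axis. I did not need to turn it back and forth. The key then dropped 9.9 mm to fully home with the bolt not yet engaged. I turned it clockwise to about 1.13 rad, released it and moved the arm clear.

**Last checks:**
- **Bolt:** The top view shows a gap of roughly 5–6 mm between the bolt end and the keeper, so it is drawn about 13–14 mm. Only 9.5 mm was needed.
- **Bolt estimates:** The detector's bolt-end reading was about 10 mm clear in the top camera and about 5 mm in the scene camera. The two disagree, but both show it clear.
- **Key:** The bar's top is at about 0.166 m, the height expected with the collar on the mouth. The two cameras put the bar centre within about 3 mm of the lock axis. They disagree with each other by about 4 mm in x, which is the same camera offset seen at the start.
- **Bystanders:** The tape reads where it was at the start, within about 4 mm. I took no starting readings of the square and offcut, but the arm never went near them. The scene camera also returned a wrong "square" detection, which was actually the offcut.
- **Forces:** The largest force shown at the end of any move was about 6 N at the wrist.

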